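# Seat the coupling cover on the gear housing

### The arm

A 6-joint arm with a two-finger parallel gripper is mounted at the origin on the work surface. World frame = base frame: x ahead of the robot, y to its left, z up, the work surface at z = 0. Lengths are in m, angles in rad, forces in N, time in s.
With the tool pointing down it reaches from about 0.35 to 0.925 m from the base axis. Payload 6.4 kg.
Tool frame: the origin (TCP) lies at the very end of the fingers, on their centre line; the grasp point (between the pads) lies 19 mm behind it; z points along the fingers, y is the line along which they close (so a half turn about z gives the same grasp; the last joint's range is limited). The gripper opens to 85 mm and grips with 20 to 120 N. Pads are 22 mm wide; open, the fingers measure 114 mm over their backs; the gripper's body (76 mm by 85 mm) begins 54 mm behind the grasp point. The pads swing forward as they close: fully open they stand 13 mm farther back than shut.
Start: joints at [1.023, 0.245, 1.558, -0, 1.339, -0.174], TCP at [0.237, 0.605, 0.231] pointing down, gripper open.
Joint ranges: [-3.13, 3.13], [-1.02, 2.26], [0.13, 2.54], [-0.95, 4.09], [0.21, 2.88], [-2.74, 2.74]. Speed limits (rad/s): [2.57, 2.57, 3.14, 3.14, 3.14, 3.14].

### API

Orientations are given as a 3x3 rotation matrix whose columns are the frame's x, y, z axes.
In Python, from plant import r gives the robot as it stands. The module is installed in compiled form; this text tells all that it offers.
- The arm moves only by the tool move_arm, never from a script. Its argument "targets" is a list of rows, each a list of 7 numbers: the shift along the tool's x, y, z in units of 60 mm (1.0 is 60 mm), then the turn, a rotation vector about the tool's x, y, z in units of 5 degrees (1.0 is 5 degrees), then the opening, from 0 (shut) to 1 (fully open). In form: [[tx, ty, tz, rx, ry, rz, fingers], ...]. A call has 1 to 10 rows; each row shifts and turns the commanded pose from where the row before left it, along the tool's axes as they then stand; what a row does not reach is not made up. A row lasts 1/8 s, in which the tool goes at most 62.5 mm and 10.7 degrees, less where a joint would pass 70% of its speed; a pose out of reach is approached as far as the arm can. A call is refused whole if a number of a shift passes 1 or a number of a turn 1, either way. A call with a gripper value outside its range is refused whole. The fingers move at their own pace and stop on an object; "newtons" is the grip in N (left out, the last holds). Time passes only in rows, so rows that do not move let the fingers close. It gives the time, the measured TCP pose, the force, the opening and the grip force at its end, in the units of the state.
- r.state(): the state, without advancing time (a new reading comes with each control period).
- r.read_camera(name): name is "scene" or "side" or "wrist"; returns the picture (400x640x3 uint8, red, green, blue); there is no depth.
- r.camera_params(name): a dict with "fx", "fy", "cx", "cy" (pixels), "rvec" (rotation vector, rad) and "tvec" (3), from world to camera coordinates, as OpenCV has them. Camera axes: x right, y down, z forward; pixel columns grow to the right and rows downward; lengths in m; the calibration is good to about 2 mm. A picture is of the moment at which its call begins: read the wrist's pose just before it. camera_params takes no time and is no camera call; for the wrist camera it gives the pose at the moment of the call.
- r.finish_job(): hands the job in; it is judged then, once.
Trained networks look in the newest picture that a camera, given by its name, has taken for a name from the list of things; names that differ only in an ending like _2 or _b are one class to them, and where a whole thing is asked for, a point or a joint stands for the part that bears it (a point fixed in the world has none). Each returns a list of dicts, best first, with "score" (0 to 1); they miss things now and then, are a little off and sometimes report something else, mostly with a low value. They report only what shows in the picture. A call takes as long as a camera call. They do not tell look-alikes from the thing itself.
- r.find_in(thing, camera): "box" ([left, top, width, height] in pixels, round what is visible of it).
- r.regions_of(thing, camera): "pixels" (400x640 bool, what is visible of it) and "box" ([left, top, width, height] in pixels, round what is visible of it).
- r.landmark_of(thing, camera): "position" ([column, row] in pixels: a listed point, or the origin of a listed thing).
The state is a dict: "time": time; "joint_positions": joint angles; "joint_velocities": joint speeds; "joint_efforts": joint torques, N m; "position": TCP position; "ee_rot": TCP orientation; "force": force on the tool from outside, world axes, zero at the start; "moment": the same for the moment, N m; "finger_gap": finger opening in m; "finger_force": force on a finger pad.
Only numpy, scipy, OpenCV 4.12 (cv2) and the standard library are available. Lean on these libraries where they do the work, as an engineer would, in place of code of your own. Each camera call takes 0.05 s, during which the arm holds its last target. There are 200 camera calls.

### The job

Take the round white cover with the blue grip rib out of the green parts bin and close the white gear housing with it: the cover must end up fully home on the rim, level all round, which it only does once the tongue under it has dropped into the slot of the brass hub inside. Set it on rather than dropping it, keep it right way up, let go of it, and leave the steel bearing lying where it is in the bin.

Things in the scene. Friction and masses are not known exactly. Their poses are not given: they have to be found in the camera images.
- cover: Loose round cover, about 0.5 kg. Origin: centre of its underside (skirt's lower edge), z up. White flange 124 mm diameter, z 14 to 22 mm; below it a skirt 106 mm outside diameter, 5 mm wall, z 0 to 14 mm, lower edge chamfered. On top a solid blue grip rib along its x axis: 110 mm long, 16 mm wide, z 22 to 48 mm. Starts flat on the bin's floor.
- tongue (a point): Middle of the tongue under the cover, at the cover's origin: a steel bar 10 mm wide (x), 76 mm long (y), z 0 to 14 mm, across the grip rib. Off the slot, the cover stands 8 mm too high, skirt 6 mm inside the bore; twisted about z until tongue and slot agree within 5 degrees (or a half turn on), it drops home by its weight. If it catches aslant, twist back a little or press its high side.
- housing: White round gear housing, fixed to the bench, 120 mm outside diameter, 75 mm high, open at the top, bore 110 mm, with a foot plate 150 x 120 mm, 12 mm thick. Origin: centre of its underside, z up. Fully home, the cover's flange lies on the rim and the cover's origin is 14 mm below the rim.
- rim (a point): Centre of the housing's mouth, at the height of the rim, 75 mm above the bench; z up. The skirt has about 2 mm of play all round in the bore. A cover standing in the mouth turns easily when twisted by the middle of its rib; a one-sided sideways push on the rib jams the skirt in the bore and tips the cover.
- hub_top (a point): Middle of the top of the brass-topped hub in the housing, 6 mm below the rim. The hub is up to 80 mm across; one straight slot, 18 mm wide and 18 mm deep, runs right across it. Its angle about z is arbitrary and not reported (this point's axes are the housing's), but can be seen from above while the cover is off. It turns stiffly (0.6 N m): a loose cover twisted round slides over it.
- bin: Green open parts bin, fixed to the bench, 190 mm (x) x 280 mm (y) x 60 mm high, walls and floor 5 mm. Origin: centre of its underside. The cover lies towards its -y end, a bearing in its +y end. Bin and housing may be on either side of the bench.
- bearing: Loose steel bearing ring, 52 mm diameter, 16 mm high, in the +y end of the bin; stays there. Origin: centre of its underside.
Not all that is in view belongs to the job. What is shaped like the cover but orange or pink is not meant.

How it is judged:
By the outcome, as a careful person would: the job done as asked, in the order asked, and still so for the second after the job is handed in, with the robot touching nothing.
It also fails if it takes over 64 s, if anything falls off the work surface, if the arm or the gripper's body presses on something with over 40 N, if the wrist force passes 120 N, or if a joint passes its speed limit or range.

## Working session

There is one attempt and no reset: what is moved stays moved. The work goes in short steps, Python scripts to look and compute and a tool call to move; the robot and the scene stay as the last step left them, time stands still between calls to the robot, and variables do not carry over. Pictures are saved under pics/ and viewed, at most 10 in all, crops included, and the job is handed in when it is done.

Besides the shell and the picture viewer there is one more tool, called by a JSON object that holds its "method" and its "body". move_arm: Moves the arm, as the interface text tells. Its arguments: {"type":"object","properties":{"targets":{"type":"array","items":{"type":"array","items":{"type":"number"}}},"newtons":{"type":"number"}},"required":["targets"]}

```bash
mkdir -p pics
cat > h.py <<'E'
import numpy as np, cv2
from plant import r
def ray(cam,px):
    p=r.camera_params(cam); K=np.array([[p['fx'],0,p['cx']],[0,p['fy'],p['cy']],[0,0,1]])
    R=cv2.Rodrigues(np.array(p['rvec'],float))[0]; t=np.array(p['tvec'],float).ravel()
    d=R.T@np.linalg.solve(K,[px[0],px[1],1.]); return -R.T@t,d
def at(cam,px,z):
    c,d=ray(cam,px); return c+d*(z-c[2])/d[2]
def proj(cam,P):
    p=r.camera_params(cam); K=np.array([[p['fx'],0,p['cx']],[0,p['fy'],p['cy']],[0,0,1]])
    return cv2.projectPoints(np.array(P,float).reshape(-1,3),np.array(p['rvec'],float),np.array(p['tvec'],float),K,None)[0].reshape(-1,2)
def save(cam,name):
    im=r.read_camera(cam); cv2.imwrite('pics/'+name,im[:,:,::-1]); return im
E
python3 - <<'E'
from h import *
np.set_printoptions(precision=3,suppress=True)
a=save('scene','s.png');b=save('side','d.png');c=save('wrist','w.png')
cv2.imwrite('pics/all.png',np.vstack([np.hstack([a,b]),np.hstack([c,c*0])])[:,:,::-1][::1,::1])
im=cv2.imread('pics/all.png');cv2.imwrite('pics/all.png',cv2.resize(im,(800,500),interpolation=cv2.INTER_AREA))
for cam in('scene','side','wrist'):
  for t,z in(('cover',.005),('rim',.075),('hub_top',.069),('bin',0),('bearing',.005),('housing',0)):
    for d in r.landmark_of(t,cam)[:3]:
      print(cam,t,round(d['score'],2),np.array(d['position']),at(cam,d['position'],z))
s=r.state();print(s['time'],s['position'],s['ee_rot'],s['force'])
E
```

```text
scene cover 0.79 [322.4 222. ] [0.421 0.034 0.005]
scene cover 0.75 [208.1 172.9] [ 0.187 -0.305  0.005]
scene cover 0.73 [209.9 261.6] [ 0.517 -0.274  0.005]
scene rim 0.84 [403.1 236.2] [0.541 0.227 0.075]
scene hub_top 0.87 [401.1 233.6] [0.528 0.226 0.069]
scene bin 0.72 [233.  270.6] [ 0.547 -0.213  0.   ]
scene bearing 0.56 [268.8 272.1] [ 0.565 -0.12   0.005]
scene bearing 0.17 [234.2 268.6] [ 0.545 -0.21   0.005]
scene housing 0.92 [393.7 252. ] [0.538 0.213 0.   ]
side cover 0.92 [322.6 193.9] [0.425 0.035 0.005]
side cover 0.9 [364.6 367.9] [ 0.184 -0.302  0.005]
side cover 0.84 [453.6 252.8] [ 0.503 -0.278  0.005]
side rim 0.8 [301.8 112.2] [0.536 0.214 0.075]
side hub_top 0.79 [299.9 111.3] [0.54  0.225 0.069]
side bin 0.74 [443.1 226.9] [ 0.547 -0.221  0.   ]
side bearing 0.93 [410.9 201.8] [ 0.55  -0.128  0.005]
side housing 0.88 [304.3 131.7] [0.546 0.217 0.   ]
wrist cover 0.65 [ 57.1 377.9] [0.414 0.044 0.005]
wrist housing 0.82 [185.1 395.4] [0.538 0.226 0.   ]
1.05 [0.237 0.605 0.231] [[-0.931  0.365  0.   ]
 [ 0.365  0.931 -0.   ]
 [-0.    -0.    -1.   ]] [ 0.326  0.44  -0.375]
```

View pics/s.png

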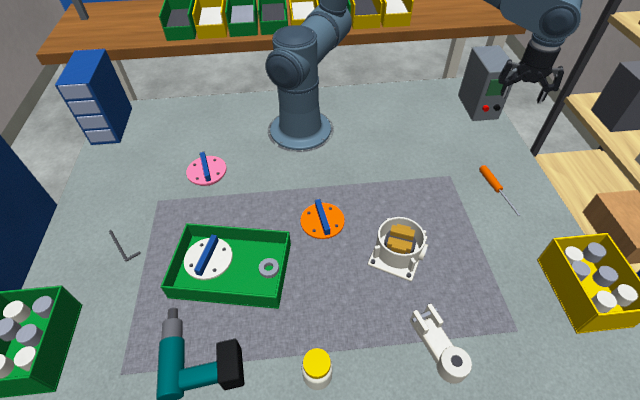

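View pics/all.png

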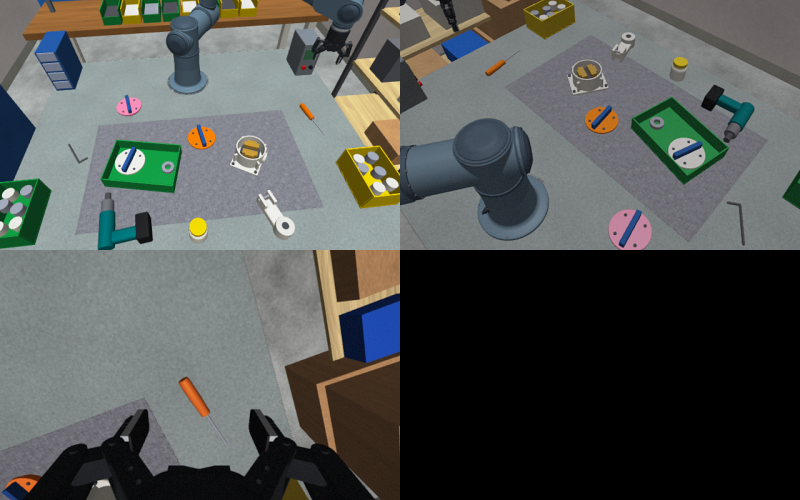

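Look-alikes: the pink cover at (206,170) and the orange one at (322,219) lie on the bench. The white one with the blue rib at (208,258) lies in the green bin, so it is the one that fits. The housing is at (400,240). I'll confirm the white cover with a crop and work out the wrist-camera geometry.

Run:
```python
from h import *
np.set_printoptions(precision=3,suppress=True)
a=cv2.imread('pics/s.png')
A=cv2.resize(a[215:315,155:300],None,fx=4,fy=4,interpolation=cv2.INTER_CUBIC)
B=cv2.resize(a[205:285,360:440],(200,200),interpolation=cv2.INTER_CUBIC)
o=np.zeros((400,790,3),np.uint8);o[:,:580]=A[:400,:580];o[:200,585:785]=B
cv2.imwrite('pics/crop.png',o)
for cam,f,bx in(('scene','s',(155,215,300,315)),('side','d',(420,210,580,300))):
  im=cv2.imread(f'pics/{f}.png'); h=cv2.cvtColor(im,cv2.COLOR_BGR2HSV)
  m=cv2.inRange(h,(100,120,40),(125,255,255)); k=np.zeros_like(m);k[bx[1]:bx[3],bx[0]:bx[2]]=m[bx[1]:bx[3],bx[0]:bx[2]]
  n,l,st,ce=cv2.connectedComponentsWithStats(k); i=1+np.argmax(st[1:,4]); ys,xs=np.where(l==i)
  P=np.array([at(cam,(x,y),.045) for x,y in zip(xs,ys)]); c=P.mean(0); w,v=np.linalg.eigh(np.cov(P[:,:2].T))
  print(cam,len(xs),c,'axis deg',np.degrees(np.arctan2(v[1,1],v[0,1])),np.sqrt(w*12))
s=r.state(); p=r.camera_params('wrist'); R=cv2.Rodrigues(np.array(p['rvec'],float))[0]; C=-R.T@np.array(p['tvec'])
T=np.array(s['ee_rot']);print('cam in tool',T.T@(C-s['position']));print(T.T@R.T,p['fx'],p['fy'],p['cx'],p['cy'])
```

```text
scene 356 [ 0.52  -0.274  0.045] axis deg 162.52015966505653 [0.023 0.116]
side 505 [ 0.511 -0.277  0.045] axis deg 162.3889123609085 [0.022 0.116]
cam in tool [ 0.08   0.    -0.142]
[[-0.001 -0.949 -0.316]
 [ 1.    -0.001 -0.001]
 [ 0.    -0.316  0.949]] 280.2170683550298 280.2170683550298 317.9649890701262 201.06760443552872
```

View pics/crop.png

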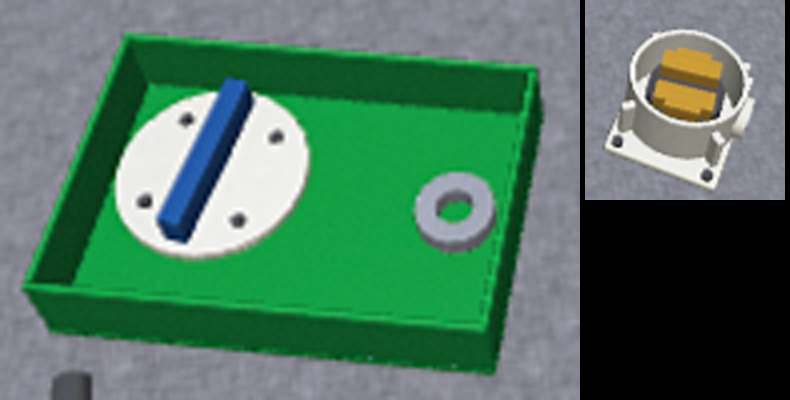

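The crop confirms it: white flange, blue rib, in the green bin. Moving above the housing for a view from straight overhead.

{"method": "move_arm", "body": {"targets": [[-0.7,-0.41,0.05,0,0,0,1],[-0.7,-0.41,0.05,0,0,0,1],[-0.7,-0.41,0.05,0,0,0,1],[-0.7,-0.41,0.05,0,0,0,1],[-0.7,-0.41,0.05,0,0,0,1],[-0.7,-0.41,0.05,0,0,0,1],[-0.7,-0.41,0.05,0,0,0,1],[-0.7,-0.41,0.05,0,0,0,1],[-0.7,-0.42,0.05,0,0,0,1],[-0.7,-0.42,0.05,0,0,0,1]]}}

```text
time: 2.3
position: [0.539, 0.2203, 0.2014]
ee_rot: [[-0.931, 0.365, 0.001], [0.365, 0.931, 0.0], [-0.0, 0.0, -1.0]]
force: [-0.8, -0.5, 0.4]
finger_gap: 0.0853
finger_force: 0.0
```

Run:
```python
from h import *
np.set_printoptions(precision=3,suppress=True)
im=save('wrist','w2.png')
s=r.state();print(s['time'],s['position'],s['ee_rot'],s['joint_positions'])
for t,z in(('rim',.075),('hub_top',.069),('housing',0)):
    for d in r.landmark_of(t,'wrist')[:2]: print(t,round(d['score'],2),np.array(d['position']),at('wrist',d['position'],z))
# brass top view rectified, 0.25mm/px, x right=world x, y up = world y, plane z=.069
c0=np.array([.538,.221]);n=600;g=np.linspace(-.075,.075,n)
X,Y=np.meshgrid(c0[0]+g,c0[1]-g);P=np.stack([X,Y,np.full_like(X,.069)],-1)
q=proj('wrist',P).astype(np.float32).reshape(n,n,2)
rec=cv2.remap(im,q[...,0],q[...,1],cv2.INTER_LINEAR);cv2.imwrite('pics/rect.png',np.hstack([cv2.resize(rec,(400,400)),cv2.resize(im[:,120:520],(400,400))])[:,:,::-1])
```

```text
2.35 [0.542 0.216 0.201] [[-0.929  0.369  0.002]
 [ 0.369  0.929 -0.003]
 [-0.003 -0.002 -1.   ]] [ 0.186  0.119  1.758 -0.003  1.262 -1.005]
rim 0.89 [317.8 189.7] [0.538 0.219 0.075]
hub_top 0.82 [320.4 187.9] [0.537 0.224 0.069]
```

View pics/rect.png

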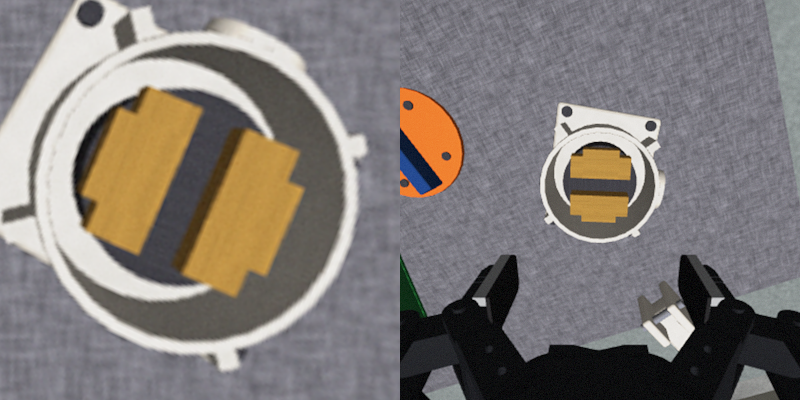

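The rectified view (left) shows the hub near (195,190). Its slot runs from (215,115) to (165,265), about 68° in world axes. Measuring that precisely, along with the rim centre.

```bash
cat > rectf.py <<'E'
from h import *
def rect(im,c0,z,half=.075,n=600,cam='wrist'):
    g=np.linspace(-half,half,n);X,Y=np.meshgrid(c0[0]+g,c0[1]-g)
    q=proj(cam,np.stack([X,Y,np.full_like(X,z)],-1)).astype(np.float32).reshape(n,n,2)
    return cv2.remap(im,q[...,0],q[...,1],cv2.INTER_LINEAR)
E
python3 - <<'E'
from rectf import *
np.set_printoptions(precision=4,suppress=True)
for k in range(2):
  im=r.read_camera('wrist'); s=r.state(); c0=np.array([.538,.221]);sc=.15/599
  for z in(.069,):
    h=cv2.cvtColor(rect(im,c0,z),cv2.COLOR_RGB2HSV)
    m=cv2.inRange(h,(12,110,140),(28,255,255));n,l,st,ce=cv2.connectedComponentsWithStats(m)
    L=sorted(range(1,n),key=lambda i:-st[i,4])[:2]; cs=[]
    for i in L:
      pts=np.argwhere(l==i)[:,::-1].astype(np.float32)
      b=cv2.minAreaRect(pts); cs.append(np.array(b[0])); print(k,'blk',st[i,4],np.array(b[0]),np.array(b[1])*sc*1e3,b[2])
    d=cs[1]-cs[0]; mid=(cs[0]+cs[1])/2; print('slot deg',np.degrees(np.arctan2(-d[1],d[0]))+90,'mid',c0+[(mid[0]-299.5)*sc,-(mid[1]-299.5)*sc])
  rr=rect(im,c0,.075,.09,720); g=rr.min(2); sat=rr.max(2)-g
  m=((g>185)&(sat<25)).astype(np.uint8)*255
  cv2.imwrite('pics/rm%d.png'%k,m)
  # outer rim radius 60mm: fit by matching ring 55..60 mm
  best=max(((m[(R:=None) or slice(None)]*0).sum(),0,0) for _ in [0])
  Y,X=np.mgrid[:720,:720]; f=(m>0).astype(np.float32); rho=lambda x,y:np.hypot(X-x,Y-y)*.25
  ker=np.hypot(*np.mgrid[-260:261,-260:261])*.2503
  K=((ker>55)&(ker<60)).astype(np.float32)/((ker>55)&(ker<60)).sum()-.5*((ker>60.5)&(ker<64)).astype(np.float32)/((ker>60.5)&(ker<64)).sum()
  res=cv2.filter2D(f,-1,K,borderType=cv2.BORDER_CONSTANT); _,mx,_,lo=cv2.minMaxLoc(res)
  print('rim',mx,c0+[(lo[0]-359.5)*.18/719,-(lo[1]-359.5)*.18/719])
print(s['position'],s['time'])
E
```

```text
0 blk 25172 [376.5229 325.7292] [29.4604 60.4257] 23.6705379486084
0 blk 24920 [204.799  250.0773] [29.3162 60.0309] 23.96249008178711
slot deg 246.22441643744085 mid [0.5358 0.2239]
rim 0.7188460826873779 [0.5364 0.2241]
1 blk 25235 [377.5435 326.805 ] [29.5043 60.3595] 23.886499404907227
1 blk 24925 [205.4229 251.6079] [29.335  60.3172] 23.477399826049805
slot deg 246.4001642720144 mid [0.536  0.2236]
rim 0.7227935791015625 [0.5366 0.2239]
[0.5375 0.2223 0.2013] 2.6
```

{"method": "move_arm", "body": {"targets": [[-0.27,-0.79,0,0,0,-0.08,1],[-0.27,-0.79,0,0,0,-0.08,1],[-0.27,-0.79,0,0,0,-0.08,1],[-0.27,-0.79,0,0,0,-0.08,1],[-0.27,-0.79,0,0,0,-0.08,1],[-0.27,-0.79,0,0,0,-0.08,1],[-0.27,-0.79,0,0,0,-0.08,1],[-0.27,-0.79,0,0,0,-0.08,1],[-0.27,-0.79,0,0,0,-0.08,1],[-0.27,-0.79,0,0,0,-0.08,1]]}}

```text
time: 3.85
position: [0.532, -0.2792, 0.2016]
ee_rot: [[-0.955, 0.297, 0.0], [0.297, 0.955, -0.0], [-0.0, 0.0, -1.0]]
force: [-0.3, -0.1, -0.2]
finger_gap: 0.0856
finger_force: 0.0
```

{"method": "move_arm", "body": {"targets": [[0,0,0,0,0,0,1],[0,0,0,0,0,0,1],[0,0,0,0,0,0,1]]}}

```text
time: 4.22
position: [0.5318, -0.2773, 0.2013]
ee_rot: [[-0.955, 0.297, -0.0], [0.297, 0.955, 0.0], [0.0, 0.0, -1.0]]
force: [0.0, 0.0, -0.3]
finger_gap: 0.0855
finger_force: 0.0
```

```bash
cat > meas.py <<'E'
from rectf import *
np.set_printoptions(precision=4,suppress=True)
def rib(c0,z,zf,half=.09):
  im=r.read_camera('wrist'); sc=2*half/719
  h=cv2.cvtColor(rect(im,c0,z,half,720),cv2.COLOR_RGB2HSV)
  w=lambda x,y:np.array(c0)+[(x-359.5)*sc,-(y-359.5)*sc]
  m=cv2.inRange(h,(100,100,30),(128,255,255));n,l,st,ce=cv2.connectedComponentsWithStats(m);i=1+np.argmax(st[1:,4])
  b=cv2.minAreaRect(np.argwhere(l==i)[:,::-1].astype(np.float32)); a=b[2] if b[1][0]>b[1][1] else b[2]+90
  print('rib ctr',w(*b[0]),'size mm',np.array(b[1])*sc*1e3,'axis deg',-a,st[i,4])
  rr=rect(im,c0,zf,half,720); g=rr.min(2); f=((g>170)&(rr.max(2)-g<30)).astype(np.float32)
  ker=np.hypot(*np.mgrid[-270:271,-270:271])*sc*1e3
  A=(ker<62);B=(ker>62.5)&(ker<65); K=(A/A.sum()-.8*B/B.sum()).astype(np.float32)
  res=cv2.filter2D(f,-1,K,borderType=cv2.BORDER_CONSTANT); _,mx,_,lo=cv2.minMaxLoc(res); print('flange',mx,w(*lo))
  return im
E
python3 - <<'E'
from meas import *
s=r.state();print(s['time'],s['position'],s['ee_rot'],s['joint_positions'])
im=rib((.513,-.276),.053,.027);cv2.imwrite('pics/w3.png',im[:,:,::-1])
E
```

```text
4.225 [ 0.5318 -0.2773  0.2013] [[-0.9548  0.2972 -0.0002]
 [ 0.2972  0.9548  0.0004]
 [ 0.0003  0.0003 -1.    ]] [-0.6696  0.1577  1.7156  0.0002  1.2687 -1.9387]
rib ctr [ 0.5149 -0.2762] size mm [108.7548  15.0572] axis deg -19.025604248046875 25399
flange 0.7824044823646545 [ 0.5151 -0.2761]
```

View pics/w3.png

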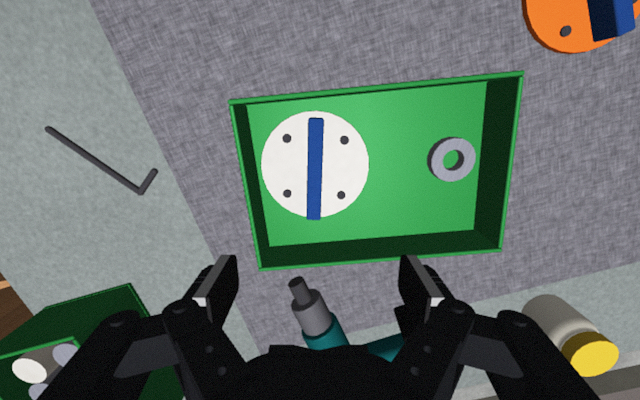

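The white cover is at (315,165), rib nearly vertical in the picture; the bearing is at (452,160). Descending with a partial opening.

{"method": "move_arm", "body": {"targets": [[0.14,-0.03,0.3,0,0,0.17,0.55],[0.14,-0.03,0.3,0,0,0.17,0.55],[0,0,0.45,0,0,0,0.55],[0,0,0.45,0,0,0,0.55],[0,0,0.35,0,0,0,0.55],[0,0,0.15,0,0,0,0.55],[0,0,0,0,0,0,0.55],[0,0,0,0,0,0,0.55]]}}

```text
time: 5.28
position: [0.5149, -0.2778, 0.0821]
ee_rot: [[-0.945, 0.328, 0.001], [0.328, 0.945, -0.001], [-0.001, -0.001, -1.0]]
force: [0.3, -0.5, 0.6]
finger_gap: 0.0469
finger_force: 0.0
```

Run:
```python
from meas import *
s=r.state();print(s['time'],s['position'],s['ee_rot'],s['joint_positions'])
im=rib((.515,-.276),.053,.027);cv2.imwrite('pics/w4.png',im[:,:,::-1])
```

```text
5.275 [ 0.5149 -0.2778  0.0821] [[-0.9448  0.3276  0.0012]
 [ 0.3276  0.9448 -0.001 ]
 [-0.0015 -0.0005 -1.    ]] [-0.6885  0.2746  1.8187  0.      1.0467 -1.9255]
rib ctr [ 0.5137 -0.2756] size mm [111.3723  15.2227] axis deg -19.09349250793457 26538
flange 0.7151175141334534 [ 0.5151 -0.2759]
```

View pics/w4.png

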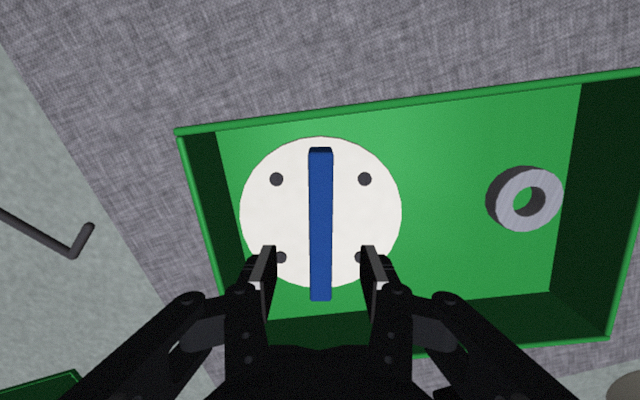

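{"method": "move_arm", "body": {"targets": [[0,0.03,0.3,0,0,0,0.55],[0,0,0.3,0,0,0,0.55],[0,0,0.2,0,0,0,0.55],[0,0,0.06,0,0,0,0.55],[0,0,0,0,0,0,0.55],[0,0,0,0,0,0,0],[0,0,0,0,0,0,0],[0,0,0,0,0,0,0],[0,0,0,0,0,0,0],[0,0,0,0,0,0,0]], "newtons": 70}}

```text
time: 6.58
position: [0.5156, -0.2764, 0.0306]
ee_rot: [[-0.945, 0.327, 0.001], [0.327, 0.945, -0.001], [-0.001, -0.001, -1.0]]
force: [-0.7, -1.3, 5.7]
finger_gap: 0.0143
finger_force: 70.2
```

{"method": "move_arm", "body": {"targets": [[0,0,-0.1,0,0,0,0],[0,0,-0.2,0,0,0,0],[0,0,-0.4,0,0,0,0],[0,0,-0.5,0,0,0,0],[0,0,-0.5,0,0,0,0],[0,0,-0.5,0,0,0,0],[0,0,-0.3,0,0,0,0],[0,0,0,0,0,0,0],[0,0,0,0,0,0,0]]}}

```text
time: 7.7
position: [0.5142, -0.275, 0.178]
ee_rot: [[-0.945, 0.328, -0.002], [0.328, 0.945, 0.002], [0.003, 0.001, -1.0]]
force: [0.3, 0.2, -5.8]
finger_gap: 0.0144
finger_force: 69.0
```

Run:
```python
from meas import *
s=r.state();print(s['time'],s['position'],s['ee_rot'],s['joint_positions'],s['force'],s['moment'],s['finger_gap'])
z=s['position'][2]
im=rib(s['position'][:2],z+.0225,z-.0035)
a=r.read_camera('side');cv2.imwrite('pics/d5.png',np.vstack([im[:,:,::-1],cv2.resize(a[150:350,320:640],(640,400))[:,:,::-1]])[::1][:, :])
i=cv2.imread('pics/d5.png');cv2.imwrite('pics/d5.png',cv2.resize(i,(480,600)))
```

```text
7.7 [ 0.5142 -0.275   0.178 ] [[-0.9448  0.3275 -0.0023]
 [ 0.3275  0.9448  0.0019]
 [ 0.0028  0.0011 -1.    ]] [-0.6855  0.1459  1.7738  0.      1.2249 -1.9226] [ 0.3493  0.1748 -5.7526] [-0.0349 -0.0086  0.0281] 0.014370177875320632
rib ctr [ 0.5079 -0.2726] size mm [104.4641  16.0344] axis deg -19.125226974487305 25067
flange 0.5203246474266052 [ 0.5128 -0.2739]
```

View pics/d5.png

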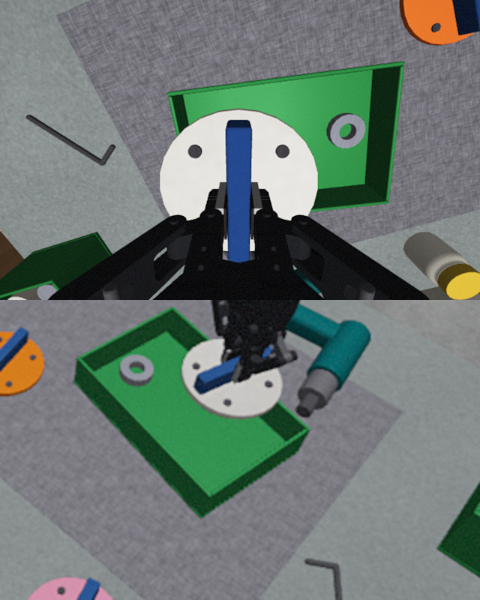

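Grasped level with the rib centred, and the bearing still in the bin. Carrying the cover to the housing.

{"method": "move_arm", "body": {"targets": [[0.12,0.4,0,0,0,0,0],[0.25,0.83,0,0,0,0,0],[0.25,0.83,0,0,0,0,0],[0.25,0.83,0,0,0,0,0],[0.25,0.83,0,0,0,0,0],[0.25,0.83,0,0,0,0,0],[0.25,0.83,0,0,0,0,0],[0.25,0.83,0,0,0,0,0],[0.25,0.83,0,0,0,0,0],[0.25,0.93,0,0,0,0,0]]}}

```text
time: 9.05
position: [0.5361, 0.2249, 0.179]
ee_rot: [[-0.945, 0.327, -0.001], [0.327, 0.945, -0.0], [0.001, -0.001, -1.0]]
force: [1.1, -0.1, -5.1]
finger_gap: 0.0144
finger_force: 69.2
```

{"method": "move_arm", "body": {"targets": [[0,0,0.2,0,0,0.46,0],[0,0,0.2,0,0,0.46,0],[0,0,0,0,0,0,0],[0,0,0,0,0,0,0],[0,0,0,0,0,0,0]]}}

```text
time: 9.68
position: [0.5376, 0.2227, 0.1564]
ee_rot: [[-0.916, 0.402, 0.001], [0.402, 0.916, 0.0], [-0.001, 0.001, -1.0]]
force: [0.4, -0.2, -5.7]
finger_gap: 0.0142
finger_force: 69.9
```

Run:
```python
from meas import *
s=r.state();print(s['time'],s['position'],s['ee_rot'],s['joint_positions'],s['force'],s['moment'],s['finger_gap'])
z=s['position'][2]
im=rib(s['position'][:2],z+.0225,z-.0035)
for c in('scene','side'):
  r.read_camera(c)
  for t,zz in(('cover',z-.0256),('rim',.075)):
    for d in r.landmark_of(t,c)[:3]: print(c,t,d['score'],at(c,d['position'],zz))
```

```text
9.675 [0.5376 0.2227 0.1564] [[-0.9156  0.4022  0.0011]
 [ 0.4022  0.9156  0.0003]
 [-0.0009  0.0007 -1.    ]] [ 0.198   0.1661  1.7936  0.0001  1.1808 -0.959 ] [ 0.3689 -0.1548 -5.7039] [ 0.0098 -0.0808  0.0038] 0.014185646399585146
rib ctr [0.5318 0.2256] size mm [104.8502  16.0668] axis deg -23.81865119934082 25157
flange 0.4668892025947571 [0.5335 0.2248]
scene cover 0.75 [0.5134 0.0289 0.1308]
scene cover 0.68 [0.5343 0.2258 0.1308]
scene rim 0.66 [0.5368 0.2264 0.075 ]
side cover 0.96 [0.5293 0.2215 0.1308]
side cover 0.93 [ 0.1369 -0.3272  0.1308]
side cover 0.89 [ 0.3485 -0.0316  0.1308]
side rim 0.77 [0.549  0.2107 0.075 ]
```

{"method": "move_arm", "body": {"targets": [[0,0,0.3,0,0,0,0],[0,0,0.3,0,0,0,0],[0,0,0.2,0,0,0,0],[0,0,0.08,0,0,0,0],[0,0,0,0,0,0,0],[0,0,0,0,0,0,0]]}}

```text
time: 10.78
position: [0.5379, 0.2228, 0.1036]
ee_rot: [[-0.916, 0.402, 0.001], [0.402, 0.916, 0.0], [-0.001, 0.001, -1.0]]
force: [-0.4, -0.2, -5.3]
finger_gap: 0.0147
finger_force: 70.0
```

{"method": "move_arm", "body": {"targets": [[0,0,0.05,0,0,0,0],[0,0,0.05,0,0,0,0],[0,0,0,0,0,0,0]]}}

```text
time: 11.15
position: [0.537, 0.2227, 0.0966]
ee_rot: [[-0.916, 0.402, -0.001], [0.402, 0.916, 0.0], [0.001, -0.0, -1.0]]
force: [-1.4, 0.8, -5.1]
finger_gap: 0.0147
finger_force: 70.2
```

{"method": "move_arm", "body": {"targets": [[0,0,0.04,0,0,0,0],[0,0,0.04,0,0,0,0],[0,0,0,0,0,0,0]]}}

```text
time: 11.52
position: [0.5368, 0.2228, 0.0915]
ee_rot: [[-0.916, 0.402, -0.001], [0.402, 0.916, 0.0], [0.001, -0.0, -1.0]]
force: [-2.6, 1.4, -5.6]
finger_gap: 0.0148
finger_force: 70.2
```

{"method": "move_arm", "body": {"targets": [[0,0,0.03,0,0,0,0],[0,0,0.02,0,0,0,0],[0,0,0,0,0,0,0]]}}

```text
time: 11.9
position: [0.5368, 0.2228, 0.0889]
ee_rot: [[-0.916, 0.402, -0.001], [0.402, 0.916, 0.0], [0.001, -0.0, -1.0]]
force: [-4.9, 2.6, -2.5]
finger_gap: 0.015
finger_force: 70.5
```

The tongue is in the slot (past the 8 mm stand-off). Relieving the side force and lowering to home.

{"method": "move_arm", "body": {"targets": [[0.02,0,0.01,0,0,0,0],[0,0,0.02,0,0,0,0],[0,0,0,0,0,0,0]]}}

```text
time: 12.28
position: [0.5366, 0.223, 0.0872]
ee_rot: [[-0.916, 0.402, 0.001], [0.402, 0.916, -0.0], [-0.001, 0.0, -1.0]]
force: [-0.4, -0.1, -4.4]
finger_gap: 0.0145
finger_force: 70.1
```

{"method": "move_arm", "body": {"targets": [[0,0,0.02,0,0,0,0],[0,0,0,0,0,0,0]]}}

```text
time: 12.52
position: [0.5366, 0.223, 0.0866]
ee_rot: [[-0.916, 0.402, 0.001], [0.402, 0.916, -0.0], [-0.001, 0.0, -1.0]]
force: [-1.5, -0.8, -1.1]
finger_gap: 0.0146
finger_force: 70.6
```

{"method": "move_arm", "body": {"targets": [[0,0,0.02,0,0,0,0],[0,0,0,0,0,0,0],[0,0,0,0,0,0,0]]}}

```text
time: 12.9
position: [0.5366, 0.2231, 0.0866]
ee_rot: [[-0.916, 0.402, 0.0], [0.402, 0.916, -0.001], [-0.001, -0.0, -1.0]]
force: [-6.3, -2.0, 8.0]
finger_gap: 0.0148
finger_force: 71.8
```

Firmly seated at the predicted home height. Releasing and backing off.

{"method": "move_arm", "body": {"targets": [[0,0,-0.02,0,0,0,0],[0,0,0,0,0,0,0.25],[0,0,0,0,0,0,0.45],[0,0,0,0,0,0,0.5],[0,0,0,0,0,0,0.5],[0,0,-0.2,0,0,0,0.5],[0,0,-0.5,0,0,0,0.5],[0,0,-0.5,0,0,0,0.5],[0,0,-0.8,0,0,0,0.5],[0,0,0,0,0,0,0.5]]}}

```text
time: 14.15
position: [0.5391, 0.2239, 0.2122]
ee_rot: [[-0.916, 0.402, 0.01], [0.402, 0.916, 0.002], [-0.009, 0.006, -1.0]]
force: [0.5, -0.3, 0.4]
finger_gap: 0.0428
finger_force: 0.0
```

Run:
```python
from meas import *
s=r.state();print(s['time'],s['position'],s['force'])
im=rib((.5365,.2235),.109,.083)
b=r.read_camera('side');a=r.read_camera('scene')
A=cv2.resize(a[195:285,350:450],(400,360),interpolation=cv2.INTER_CUBIC);B=cv2.resize(b[70:160,250:350],(400,360),interpolation=cv2.INTER_CUBIC)
W=cv2.resize(im[:,:],(384,240));D=cv2.resize(a[200:320,140:320],(360,240))
o=np.zeros((600,800,3),np.uint8);o[:360,:400]=A;o[:360,400:]=B;o[360:,:384]=W;o[360:,400:760]=D
cv2.imwrite('pics/f.png',o[:,:,::-1])
```

```text
14.15 [0.5391 0.2239 0.2122] [ 0.5032 -0.3179  0.3578]
rib ctr [0.5326 0.2237] size mm [108.988   15.4243] axis deg -23.629377365112305 25411
flange 0.6661039590835571 [0.5356 0.2229]
```

View pics/f.png

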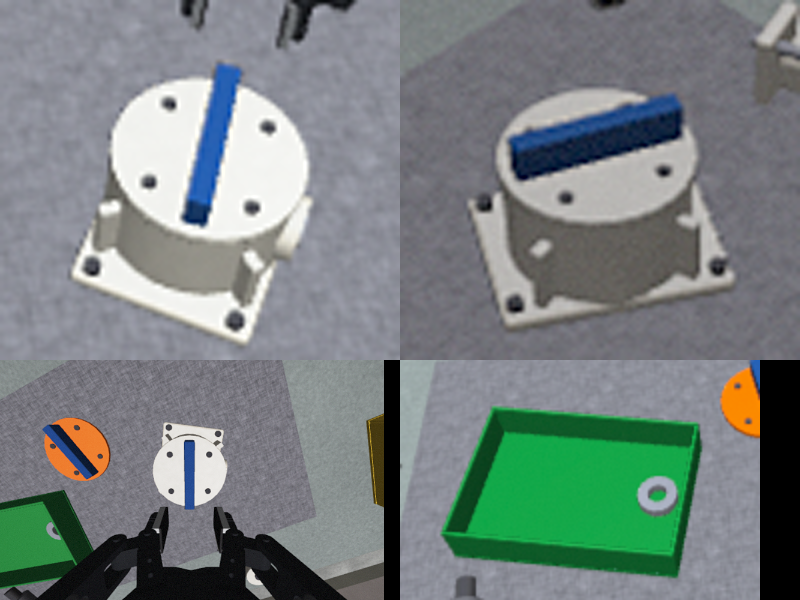

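The cover sits level with its flange on the rim, no gap in either view, and the bearing is still in the bin. The robot is clear, so I'm handing in.

```bash
python3 -c "
from plant import r
print(r.finish_job())"
```

```text
the job is handed in; nothing more can be done
None
```

The white cover is fully home on the gear housing with its tongue in the slot, level and released; the bearing still lies in the bin, and the job was handed in at about 14 s of the 64 s allowed.

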